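# Lay two sanding blocks sole down in their tray

## Robot

A 6-joint arm with a two-finger parallel gripper is mounted at the origin on a cart in front of the work surface, level with it; the furniture and walls round the work are solid. World frame = base frame: x ahead of the robot, y to its left, z up, the work surface at z = 0. Lengths are in m, angles in rad, forces in N, time in s.
With the tool pointing down it reaches from about 0.35 to 0.775 m from the base axis. Payload 7.3 kg.
Tool frame: the origin (TCP) lies at the very end of the fingers, on their centre line; the grasp point (between the pads) lies 19 mm behind it; z points along the fingers, y is the line along which they close (so a half turn about z gives the same grasp; the last joint's range is limited). The gripper opens to 92 mm and grips with 3 to 60 N. Pads are 19 mm wide; open, the fingers measure 130 mm over their backs; the gripper's body (75 mm by 190 mm) begins 47 mm behind the grasp point.
Start: joints at [1.159, 0.342, 1.524, -0, 1.275, -0.146], TCP at [0.138, 0.507, 0.227] pointing down, gripper open.
Joint ranges: [-2.53, 2.53], [-0.77, 2.02], [0.04, 2.7], [-1, 4.14], [0.28, 2.66], [-3.11, 3.11]. Speed limits (rad/s): [2.57, 2.57, 3.14, 3.14, 3.14, 3.14].

## Interface

Orientations are given as [roll, pitch, yaw] about the fixed x, y, z axes, in that order (R = Rz(yaw) Ry(pitch) Rx(roll)).
In Python, from cell import telemetry, eyes, job gives the robot as it stands.
- The arm moves only by the tool apply_moves, never from a script. Its arguments are lists of equal length, an entry for each row: "delta_pos": the shift along the world's x, y, z each as a share of 0.4 m, from -1 to 1, a list of three; "dr": the turn, a rotation vector about the world's x, y, z each as a share of 0.5 rad, from -1 to 1, a list of three; "jaw": the opening, from 0 (shut) to 1 (fully open). A call has 1 to 8 rows; each row is the pose to reach, as a shift and turn from the pose commanded when the call began; what a row does not reach only later rows make up. A row lasts 1/12 s, in which the tool goes at most 41.7 mm and 7.16 degrees, less where a joint would pass 70% of its speed; a pose out of reach is approached as far as the arm can. A call with a number of a shift or a turn outside -1 to 1 is refused whole. A call with a gripper value outside its range is refused whole. The fingers move at their own pace and stop on an object; "force" is the grip in N (left out, the last holds). Time passes only in rows, so rows that repeat a pose let the fingers close. It gives the time, the measured TCP pose, the force, the opening and the grip force at its end, in the units of the state.
- telemetry.observe(): the state, without advancing time (a new reading comes with each control period).
- eyes.read_camera(name): name is "side" or "top"; returns the picture (384x512x3 uint8, red, green, blue); there is no depth.
- eyes.camera_model(name): a dict with "vertical_fov" (degrees; the focal length in pixels is half the picture's height over the tangent of half this angle, whatever the lens; pixels are square), "cx", "cy" (the principal point, pixels), "rvec" (rotation vector, rad) and "tvec" (3), from world to camera coordinates, as OpenCV has them. Camera axes: x right, y down, z forward; pixel columns grow to the right and rows downward; lengths in m; the calibration is good to about 2 mm. A picture is of the moment at which its call begins. camera_model takes no time and is no camera call.
- job.hand_in(): hands the job in; it is judged then, once.
The state is a dict: "time": time; "qpos": joint angles; "qvel": joint speeds; "joint_efforts": joint torques, N m; "tool_pos": TCP position; "tool_rot": TCP orientation; "contact_force": force on the tool from outside, world axes, zero at the start; "torque": the same for the moment, N m; "opening": finger opening in m; "grip_force": force on a finger pad.
Only numpy, scipy, OpenCV 4.12 (cv2) and the standard library are available. Lean on these libraries where they do the work, as an engineer would, in place of code of your own. Each camera call takes 0.05 s, during which the arm holds its last target. There are 200 camera calls.

## Task

Put the two cork sanding blocks away in the blue tray, one in each bay, both lying flat on the bay floor with the red abrasive sole down. One of them has been left standing on its long edge and has to be laid over first; either block may go in either bay. Leave the other things on the bench where they are.

Things in the scene. Friction and masses are not known exactly. Their poses are not given: they have to be found in the camera images.
- block_edge: cork sanding block, tan, with a thin red abrasive sole on one of its large faces; 58 x 105 x 35 mm (own x, y, z), about 0.11 kg. Origin: centre of the red sole's outer face; own z points from the sole through the block to the plain cork back, so z is up when it lies sole down. Starts standing on a long edge (58 mm tall, 35 mm thick), sole to any side but the left.
- block_flat: cork sanding block, tan, with a thin red abrasive sole on one of its large faces; 58 x 105 x 35 mm (own x, y, z), about 0.11 kg. Origin: centre of the red sole's outer face; own z points from the sole through the block to the plain cork back, so z is up when it lies sole down. It starts flat on the bench, sole down.
- tray: blue two-bay tray fixed to the bench, 86 x 264 mm (own x, y), 14 mm high, with a screw ear 15 mm long at each end; bays in a row along its y with black rubber floors. Origin: centre of its underside.
- bay_1 (a point): centre of the lined floor of one bay of the tray, 4 mm above the bench. Its x is across the bay (74 mm clear), y along it (121 mm clear), z up. A block goes in with its length along y, either way round. The rim, 6 mm thick, and the 10 mm divider stand 14 mm above the bench.
- bay_2 (a point): centre of the lined floor of one bay of the tray, 4 mm above the bench. Its x is across the bay (74 mm clear), y along it (121 mm clear), z up. A block goes in with its length along y, either way round. The rim, 6 mm thick, and the 10 mm divider stand 14 mm above the bench.
- lime_roll: bystander: lime green tape roll lying flat, 92 x 96 x 18 mm; origin under its centre
- shaft_pad: bystander: black grooved rubber vice pad, 38 x 50 x 32 mm; origin under its centre
- epoxy_blue: bystander: white bottle with blue cap, 42 mm across, 115 mm tall; origin under its centre
- epoxy_orange: bystander: white bottle with orange cap, 42 mm across, 115 mm tall; origin under its centre

How it is judged:
By the outcome, as a careful person would: the job done as asked, in the order asked, and still so for the second after the job is handed in, with the robot touching nothing.
It also fails if it takes over 72 s, if anything falls off the work surface, if the arm or the gripper's body presses on something with over 40 N, if the wrist force passes 120 N, or if a joint passes its speed limit or range.

## Working session

There is one attempt and no reset: what is moved stays moved. The work goes in short steps, Python scripts to look and compute and a tool call to move; the robot and the scene stay as the last step left them, time stands still between calls to the robot, and variables do not carry over. Pictures are saved under pics/ and viewed, at most 10 in all, crops included, and the job is handed in when it is done.

Besides the shell and the picture viewer there is one more tool, called by a JSON object that holds its "fn" and its "kwargs". apply_moves: Moves the arm, as the interface text tells. Its arguments: {"type":"object","properties":{"delta_pos":{"type":"array"},"dr":{"type":"array"},"jaw":{"type":"array"},"force":{"type":"number"}},"required":["delta_pos","dr","jaw"]}

```bash
mkdir -p pics; ls
python3 - <<'E'
from cell import telemetry, eyes
import cv2
for n in("top","side"):
    cv2.imwrite(f"pics/{n}0.png",eyes.read_camera(n)[:,:,::-1]); print(eyes.camera_model(n))
print(telemetry.observe())
E
```

```text
pics
{'vertical_fov': 42.97369993901454, 'cx': 265.02273762268464, 'cy': 189.5917938612118, 'rvec': array([ 2.11051112, -2.16487814,  0.19406942]), 'tvec': array([0.12950032, 0.53712157, 0.96767006])}
{'vertical_fov': 56.62845530649915, 'cx': 253.81769071176385, 'cy': 193.482074014973, 'rvec': array([ 0.57136172, -2.6348343 ,  1.27425183]), 'tvec': array([0.53781711, 0.11097623, 0.82342502])}
{'time': 0.1, 'qpos': array([ 1.15898746e+00,  3.42633515e-01,  1.52493265e+00, -3.66829980e-05,
        1.27541472e+00, -1.46014988e-01]), 'qvel': array([-0.00017388,  0.00021403, -0.00280989, -0.00016323,  0.00087202,
        0.00063756]), 'joint_efforts': array([ 1.62307097e-03, -4.31997728e+01, -2.44696999e+01,  7.19710300e-02,
        5.25754457e-02, -5.60287765e-05]), 'tool_pos': array([0.13774985, 0.50621771, 0.22612071]), 'tool_rot': array([-3.14021408e+00, -1.67278168e-04,  2.87580936e+00]), 'contact_force': array([0.36241859, 0.54814979, 0.3553851 ]), 'torque': array([-0.03352722,  0.00982445,  0.02777438]), 'grip_force': 0.0, 'opening': 0.09192487859807243}
```

View pics/top0.png

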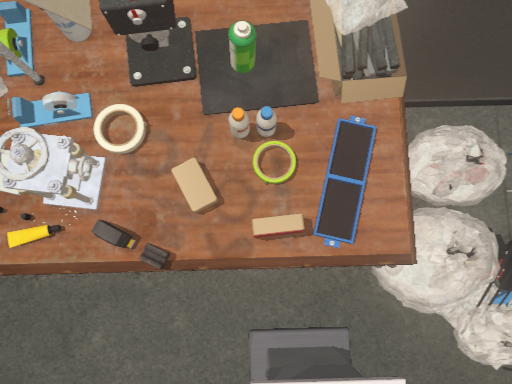

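View pics/side0.png

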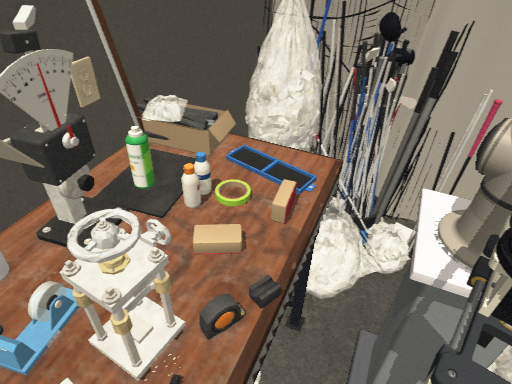

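The top view shows the standing block at about (278,226), with its red sole on the image-bottom (robot) side. The flat block is at (194,185) and the tray at (346,180). The lime roll is at (274,162), the bottles at (240,122) and (266,120), and the pad at (155,256). The side view confirms the red sole at about (290,200).

```bash
cat > h.py <<'E'
import numpy as np, cv2
from cell import eyes, telemetry
def cam(n):
    m=eyes.camera_model(n); f=192/np.tan(np.radians(m["vertical_fov"]/2))
    K=np.array([[f,0,m["cx"]],[0,f,m["cy"]],[0,0,1]]); R=cv2.Rodrigues(m["rvec"])[0]
    return K,R,np.array(m["tvec"]).ravel()
def ray(n,uv,z):
    K,R,t=cam(n); uv=np.atleast_2d(uv).astype(float)
    d=np.c_[uv,np.ones(len(uv))]@np.linalg.inv(K).T@R; c=-R.T@t
    return c+d*((z-c[2])/d[:,2])[:,None]
def proj(n,P):
    K,R,t=cam(n); return cv2.projectPoints(np.atleast_2d(P).astype(float),cv2.Rodrigues(R)[0],t,K,None)[0][:,0]
def rects(n,mask,z,amin=80,roi=None):
    if roi: m=np.zeros_like(mask); x0,y0,x1,y1=roi; m[y0:y1,x0:x1]=mask[y0:y1,x0:x1]; mask=m
    for c in cv2.findContours(mask,cv2.RETR_EXTERNAL,cv2.CHAIN_APPROX_NONE)[0]:
        if cv2.contourArea(c)<amin: continue
        P=ray(n,c[:,0],z)[:,:2]; r=cv2.minAreaRect((P*1000).astype(np.float32))
        b=cv2.boxPoints(r); e=b[1]-b[0],b[2]-b[1]; l=max(e,key=np.linalg.norm)
        print(n,"ctr mm",np.round(r[0],1),"size",np.round(r[1],1),"long axis deg",round(np.degrees(np.arctan2(l[1],l[0]))%180,1),"px",cv2.boundingRect(c))
E
python3 - <<'E'
from h import *
im=cv2.imread("pics/top0.png"); hsv=cv2.cvtColor(im,cv2.COLOR_BGR2HSV)
print("axes", ray("top",[[265,190],[300,190],[265,160]],0).round(3))
for p in[(194,185),(278,223),(278,235),(346,150),(230,240),(210,207),(332,242)]: print(p,hsv[p[1],p[0]])
cork=cv2.inRange(hsv,(12,60,170),(25,170,255))
print("cork z35");rects("top",cork,.035,roi=(160,150,230,225))
print("cork z58");rects("top",cork,.058,roi=(240,205,320,245))
red=cv2.inRange(hsv,(0,150,80),(8,255,255))|cv2.inRange(hsv,(172,120,80),(180,255,255))
print("red");rects("top",red,.058,20,roi=(240,205,320,245))
blue=cv2.inRange(hsv,(100,120,80),(125,255,255))
print("tray z14");rects("top",blue,.014,roi=(305,105,385,255))
dark=cv2.inRange(hsv,(0,0,0),(180,255,80))
print("bays z4");rects("top",dark,.004,400,roi=(312,112,378,245))
lime=cv2.inRange(hsv,(30,120,100),(45,255,255)); print("lime");rects("top",lime,.018,roi=(240,130,310,195))
big=np.hstack([cv2.resize(im[140:260,150:270],(400,400),interpolation=2),cv2.resize(im[140:260,240:360],(400,400),interpolation=2)])
cv2.imwrite("pics/c1.png",big)
print(proj("top",[[.138,.507,.226],[.4,0,0],[.4,.2,0]]).round())
E
```

```text
axes [[0.547 0.115 0.   ]
 [0.545 0.039 0.   ]
 [0.614 0.114 0.   ]]
(194, 185) [ 17  85 214]
(278, 223) [ 17  87 215]
(278, 235) [  9 130 114]
(346, 150) [ 9 46 72]
(230, 240) [ 11 141 159]
(210, 207) [ 11 129 115]
(332, 242) [ 12  16 204]
cork z35
top ctr mm [558.4 266.3] size [105.1  57.9] long axis deg 27.0 px (171, 158, 45, 53)
cork z58
top ctr mm [471.5  95.1] size [ 41.4 149.2] long axis deg 95.1 px (240, 209, 73, 26)
red
tray z14
top ctr mm [562.6 -57. ] size [ 83.7 288.9] long axis deg 165.5 px (314, 116, 62, 131)
bays z4
top ctr mm [502.2 -42.1] size [ 71.1 119.7] long axis deg 165.4 px (317, 179, 44, 61)
top ctr mm [629.6 -75.1] size [ 70.7 118.8] long axis deg 165.2 px (330, 122, 42, 58)
lime
top ctr mm [605.   94.4] size [90.7 92.7] long axis deg 178.6 px (253, 141, 43, 43)
[[ 22. 430.]
 [321. 257.]
 [227. 259.]]
```

View pics/c1.png

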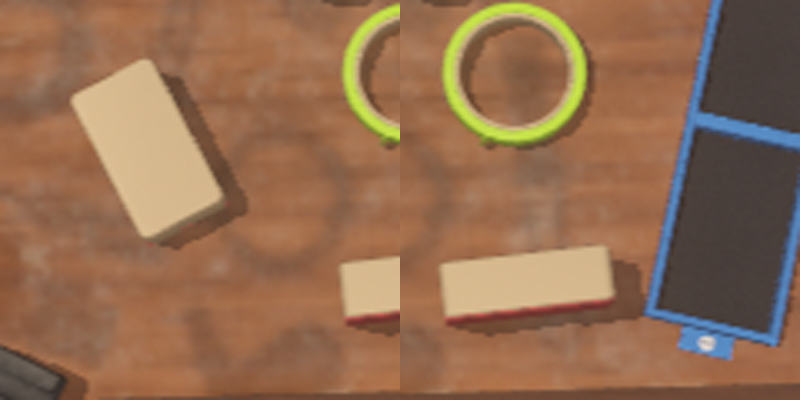

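The crop shows the standing block's top face (tan) at about (278,224), with a thin red strip along its robot side. The first mask merged that block with the wood, so I'll redo it with a tighter saturation limit.

Run:
```python
from h import *
im=cv2.imread("pics/top0.png"); hsv=cv2.cvtColor(im,cv2.COLOR_BGR2HSV)
for s in(105,112):
    rects("top",cv2.inRange(hsv,(12,60,180),(25,s,255)),.058,roi=(240,205,320,245))
for n,lo,hi in(("or",(5,170,180),(15,255,255)),("bl",(98,140,120),(115,255,255))): rects("top",cv2.inRange(hsv,lo,hi),.115,30,roi=(222,95,285,140))
print(ray("top",[[280,262]],0))
```

```text
top ctr mm [467.5  93. ] size [ 32.8 101.9] long axis deg 94.9 px (252, 214, 52, 21)
top ctr mm [467.4  93. ] size [ 32.8 101.9] long axis deg 95.1 px (252, 214, 52, 21)
[[0.39170968 0.08756098 0.        ]]
```

{"fn": "apply_moves", "kwargs": {"delta_pos": [[0.5, -0.625, 0], [0.5, -0.625, 0], [0.5, -0.625, 0], [0.5, -0.625, 0], [0.5, -0.625, 0], [0.5, -0.625, 0], [0.5, -0.625, 0], [0.5, -0.625, 0]], "dr": [[0, 0, -1], [0, 0, -1], [0, 0, -1], [0, 0, -1], [0, 0, -1], [0, 0, -1], [0, 0, -1], [0, 0, -1]], "jaw": [1, 1, 1, 1, 1, 1, 1, 1]}}

```text
time: 0.77
tool_pos: [0.3392, 0.2539, 0.2266]
tool_rot: [-3.141, 0.001, 2.375]
contact_force: [1.2, 1.2, 0.0]
opening: 0.0919
grip_force: 0.0
```

{"fn": "apply_moves", "kwargs": {"delta_pos": [[0.318, -0.402, 0], [0.318, -0.402, 0], [0.318, -0.402, 0], [0.318, -0.402, -0.2], [0.318, -0.402, -0.2], [0.318, -0.402, -0.2], [0.318, -0.402, -0.2], [0.318, -0.402, -0.2]], "dr": [[0, 0, -1], [0, 0, -1], [0, 0, -1], [0, 0, -1], [0, 0, -1], [0, 0, -1], [0, 0, -1], [0, 0, -1]], "jaw": [1, 1, 1, 1, 1, 1, 1, 1]}}

```text
time: 1.43
tool_pos: [0.4645, 0.095, 0.1455]
tool_rot: [-3.138, -0.001, 1.874]
contact_force: [0.1, 0.3, -0.2]
opening: 0.0918
grip_force: 0.0
```

{"fn": "apply_moves", "kwargs": {"delta_pos": [[0, 0, 0], [0, 0, 0], [0, 0, 0], [0, 0, 0], [0, 0, 0]], "dr": [[0, 0, -0.43], [0, 0, -0.43], [0, 0, -0.43], [0, 0, -0.43], [0, 0, -0.43]], "jaw": [1, 1, 1, 1, 1]}}

```text
time: 1.85
tool_pos: [0.465, 0.0965, 0.1475]
tool_rot: [3.14, -0.0, 1.665]
contact_force: [0.3, 0.4, 0.9]
opening: 0.0921
grip_force: 0.0
```

{"fn": "apply_moves", "kwargs": {"delta_pos": [[0.004, -0.008, -0.1], [0.004, -0.008, -0.2], [0.004, -0.008, -0.25], [0.004, -0.008, -0.285], [0.004, -0.008, -0.285], [0.004, -0.008, -0.285]], "dr": [[0, 0, 0], [0, 0, 0], [0, 0, 0], [0, 0, 0], [0, 0, 0], [0, 0, 0]], "jaw": [1, 1, 1, 1, 1, 1]}}

```text
time: 2.35
tool_pos: [0.4665, 0.0928, 0.0328]
tool_rot: [-3.141, -0.0, 1.662]
contact_force: [-0.2, 0.6, -0.0]
opening: 0.0919
grip_force: 0.0
```

{"fn": "apply_moves", "kwargs": {"delta_pos": [[0, 0, 0], [0, 0, 0], [0, 0, 0], [0, 0, 0], [0, 0, 0], [0, 0, 0], [0, 0, 0], [0, 0, 0]], "dr": [[0, 0, 0], [0, 0, 0], [0, 0, 0], [0, 0, 0], [0, 0, 0], [0, 0, 0], [0, 0, 0], [0, 0, 0]], "jaw": [0.3, 0.3, 0.3, 0.3, 0.3, 0.3, 0.3, 0.3], "force": 15}}

```text
time: 3.02
tool_pos: [0.4667, 0.0926, 0.0328]
tool_rot: [3.141, 0.0, 1.661]
contact_force: [0.3, -0.6, -0.7]
opening: 0.0432
grip_force: 0.0
```

{"fn": "apply_moves", "kwargs": {"delta_pos": [[0, 0, 0], [0, 0, 0], [0, 0, 0], [0, 0, 0.08], [0, 0, 0.15], [0.06, 0.05, 0.15], [0.125, 0.1, 0.15], [0.125, 0.1, 0.15]], "dr": [[0, 0, 0], [0, 0, 0], [0, 0, 0], [0, 0, 0], [0, 0, 0], [0, 0, 0], [0, 0, 0], [0, 0, 0]], "jaw": [0.2, 0.2, 0.2, 0.2, 0.2, 0.2, 0.2, 0.2]}}

```text
time: 3.68
tool_pos: [0.5212, 0.1351, 0.0938]
tool_rot: [3.135, -0.001, 1.662]
contact_force: [-0.7, -1.0, -1.7]
opening: 0.0349
grip_force: 15.0
```

{"fn": "apply_moves", "kwargs": {"delta_pos": [[0, 0, 0], [0, 0, 0], [0, 0, 0], [0, 0, 0], [0, 0, 0], [0, 0, 0]], "dr": [[0.09, -0.99, 0], [0.09, -0.99, 0], [0.09, -0.99, 0], [0.09, -0.99, 0], [0.09, -0.99, 0], [0.09, -0.99, 0]], "jaw": [0.2, 0.2, 0.2, 0.2, 0.2, 0.2]}}

```text
time: 4.18
tool_pos: [0.5212, 0.135, 0.1098]
tool_rot: [2.67, 0.002, 1.66]
contact_force: [1.4, 0.3, -1.2]
opening: 0.035
grip_force: 15.0
```

{"fn": "apply_moves", "kwargs": {"delta_pos": [[0, 0, 0], [0, 0, 0], [0, 0, 0], [0, 0, -0.05], [0, 0, -0.1], [0, 0, -0.1], [0, 0, -0.1]], "dr": [[0.04, -0.47, 0], [0.04, -0.47, 0], [0.04, -0.47, 0], [0.04, -0.47, 0], [0.04, -0.47, 0], [0.04, -0.47, 0], [0.04, -0.47, 0]], "jaw": [0.2, 0.2, 0.2, 0.2, 0.2, 0.2, 0.2]}}

```text
time: 4.77
tool_pos: [0.5209, 0.1991, 0.1603]
tool_rot: [2.473, 0.052, 1.612]
contact_force: [2.1, -0.6, 0.3]
opening: 0.0353
grip_force: 15.0
```

Run:
```python
from h import *
im=eyes.read_camera("side")[:,:,::-1]; cv2.imwrite("pics/s1.png",cv2.resize(im[130:290,140:380],(720,480),interpolation=2)); s=telemetry.observe(); print(s["tool_pos"],s["tool_rot"],s["qpos"],s["contact_force"])
```

```text
[0.51991339 0.19988815 0.15926442] [2.47562496 0.04914935 1.61016467] [ 0.36299016  0.27685831  2.07700262 -0.99270368  0.28204425  1.20366092] [-1.61598216  0.91454106 -1.10818011]
```

View pics/s1.png

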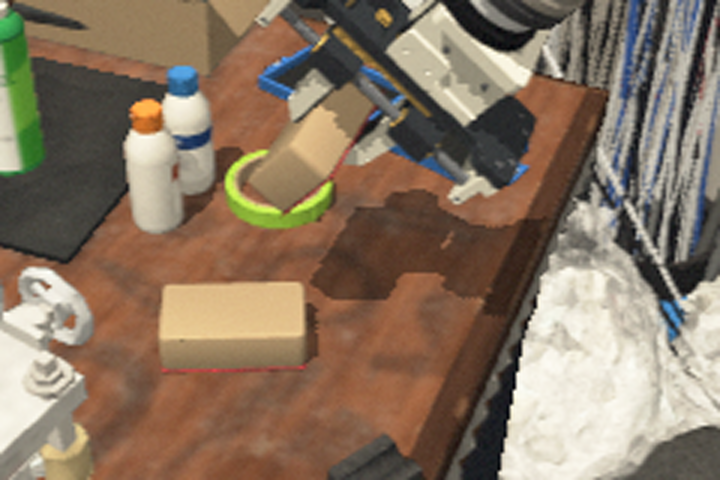

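The picture shows the block held and tilted in the air over the lime roll, touching nothing. The wrist reached joint limits (q4 ≈ -1, q5 ≈ 0.28), so tipping towards the robot doesn't work. I'll untilt, yaw the block about 150° and tip it away from the robot.

{"fn": "apply_moves", "kwargs": {"delta_pos": [[0, -0.02, 0], [0, -0.04, 0], [0, -0.06, 0], [0, -0.08, 0], [0, -0.08, 0], [0, -0.08, 0], [0, -0.08, 0]], "dr": [[0, 0.3, 0], [0, 0.6, 0], [0, 0.95, 0], [0, 0.95, 0], [0, 0.95, 0], [0, 0.95, 0], [0, 0.95, 0]], "jaw": [0.2, 0.2, 0.2, 0.2, 0.2, 0.2, 0.2]}}

```text
time: 5.4
tool_pos: [0.5252, 0.1648, 0.1623]
tool_rot: [2.947, 0.028, 1.636]
contact_force: [0.4, -0.6, -0.6]
opening: 0.0352
grip_force: 15.0
```

```bash
cat >> h.py <<'E'
from scipy.spatial.transform import Rotation as Ro
def st(rot=None,pos=None):
    s=telemetry.observe(); print(round(s["time"],2),"pos",s["tool_pos"].round(4),"rpy",s["tool_rot"].round(3),"q",s["qpos"].round(2),"F",s["contact_force"].round(1),"op",round(s["opening"],4))
    if rot is not None: print("dr share",((Ro.from_euler("xyz",rot)*Ro.from_euler("xyz",s["tool_rot"]).inv()).as_rotvec()/.5).round(3))
    if pos is not None: print("dp share",((np.array(pos)-s["tool_pos"])/.4).round(3))
E
python3 -c "
from h import *
st([np.pi,0,1.66])"
```

```text
5.4 pos [0.5252 0.1648 0.1623] rpy [2.947 0.028 1.636] q [ 0.2   0.36  1.71 -0.07  0.88  0.17] F [ 0.4 -0.6 -0.6] op 0.0352
dr share [0.026 0.391 0.043]
```

{"fn": "apply_moves", "kwargs": {"delta_pos": [[-0.1, 0, 0], [-0.213, -0.012, 0], [-0.213, -0.012, 0], [-0.213, -0.012, 0]], "dr": [[0.026, 0.39, 0.04], [0.026, 0.39, 0.04], [0.026, 0.39, 0.04], [0.026, 0.39, 0.04]], "jaw": [0.2, 0.2, 0.2, 0.2]}}

```text
time: 5.73
tool_pos: [0.4347, 0.16, 0.1598]
tool_rot: [3.14, 0.004, 1.659]
contact_force: [1.3, 0.5, -0.9]
opening: 0.0354
grip_force: 15.0
```

{"fn": "apply_moves", "kwargs": {"delta_pos": [[0, 0, 0], [0, 0, 0], [0, 0, 0], [0, 0, 0], [0, 0, 0]], "dr": [[0, 0, 1], [0, 0, 1], [0, 0, 1], [0, 0, 1], [0, 0, 1]], "jaw": [0.2, 0.2, 0.2, 0.2, 0.2]}}

```text
time: 6.15
tool_pos: [0.4365, 0.1605, 0.1602]
tool_rot: [3.14, 0.005, 2.164]
contact_force: [0.2, -0.8, -0.7]
opening: 0.0351
grip_force: 15.0
```

{"fn": "apply_moves", "kwargs": {"delta_pos": [[0, 0, 0], [0, 0, 0], [0, 0, 0], [0, 0, 0], [0, 0, 0]], "dr": [[0, 0, 1], [0, 0, 1], [0, 0, 1], [0, 0, 1], [0, 0, 1]], "jaw": [0.2, 0.2, 0.2, 0.2, 0.2]}}

```text
time: 6.57
tool_pos: [0.436, 0.1606, 0.1602]
tool_rot: [-3.141, 0.005, 2.66]
contact_force: [0.2, 0.7, -0.9]
opening: 0.0352
grip_force: 15.0
```

{"fn": "apply_moves", "kwargs": {"delta_pos": [[0, 0, 0], [0, 0, 0], [0, 0, 0], [0, 0, 0], [0, 0, 0]], "dr": [[0, 0, 1], [0, 0, 1], [0, 0, 1], [0, 0, 1], [0, 0, 1]], "jaw": [0.2, 0.2, 0.2, 0.2, 0.2]}}

```text
time: 6.98
tool_pos: [0.4358, 0.1606, 0.1602]
tool_rot: [-3.14, 0.004, -3.126]
contact_force: [0.1, 0.9, -0.4]
opening: 0.0348
grip_force: 15.0
```

{"fn": "apply_moves", "kwargs": {"delta_pos": [[0, 0, 0], [0, 0, 0], [0, 0, 0], [0, 0, 0], [0, 0, 0]], "dr": [[0, 0, 1], [0, 0, 1], [0, 0, 1], [0, 0, 1], [0, 0, 1]], "jaw": [0.2, 0.2, 0.2, 0.2, 0.2]}}

```text
time: 7.4
tool_pos: [0.4356, 0.1606, 0.1603]
tool_rot: [-3.14, 0.004, -2.628]
contact_force: [-0.2, -1.3, -1.4]
opening: 0.0349
grip_force: 15.0
```

{"fn": "apply_moves", "kwargs": {"delta_pos": [[0, 0, 0], [0, 0, 0], [0, 0, 0], [0, 0, 0], [0, 0, 0]], "dr": [[0, 0, 1], [0, 0, 1], [0, 0, 1], [0, 0, 1], [0, 0, 1]], "jaw": [0.2, 0.2, 0.2, 0.2, 0.2]}}

```text
time: 7.82
tool_pos: [0.4354, 0.1606, 0.1603]
tool_rot: [-3.14, 0.003, -2.129]
contact_force: [0.9, -0.2, -1.6]
opening: 0.0348
grip_force: 15.0
```

```bash
python3 -c "
from h import *
st([np.pi,0,4.278],[.44,.16,.16])"
```

```text
7.82 pos [0.4354 0.1606 0.1603] rpy [-3.140e+00  3.000e-03 -2.129e+00] q [ 0.19  0.3   1.79  0.    1.05 -2.4 ] F [ 0.9 -0.2 -1.6] op 0.0348
dr share [-0.003  0.006  0.247]
dp share [ 0.011 -0.002 -0.001]
```

{"fn": "apply_moves", "kwargs": {"delta_pos": [[0, 0, 0], [0, 0, 0], [0, 0, -0.05], [0, 0, -0.1], [0, 0, -0.15], [0, 0, -0.15]], "dr": [[0.53, 0.848, 0], [0.53, 0.848, 0], [0.53, 0.848, 0], [0.53, 0.848, 0], [0.53, 0.848, 0], [0.53, 0.848, 0]], "jaw": [0.2, 0.2, 0.2, 0.2, 0.2, 0.2]}}

```text
time: 8.32
tool_pos: [0.4342, 0.1594, 0.096]
tool_rot: [2.637, -0.005, -2.137]
contact_force: [-1.3, -0.0, -1.2]
opening: 0.0351
grip_force: 15.0
```

{"fn": "apply_moves", "kwargs": {"delta_pos": [[0, 0, 0], [0, 0, 0], [0, 0, -0.05], [0, 0, -0.1], [0, 0, -0.13], [0, 0, -0.13]], "dr": [[0.173, 0.277, 0], [0.173, 0.277, 0], [0.173, 0.277, 0], [0.173, 0.277, 0], [0.173, 0.277, 0], [0.173, 0.277, 0]], "jaw": [0.2, 0.2, 0.2, 0.2, 0.2, 0.2]}}

```text
time: 8.82
tool_pos: [0.4342, 0.1609, 0.0474]
tool_rot: [2.478, 0.001, -2.13]
contact_force: [0.3, 0.7, -1.1]
opening: 0.0353
grip_force: 15.0
```

```bash
python3 -c "
from h import *
st()
t=eyes.read_camera('top')[:,:,::-1][140:270,190:330];s=eyes.read_camera('side')[:,:,::-1][150:280,190:330]
cv2.imwrite('pics/t2.png',np.hstack([cv2.resize(a,(400,371),interpolation=2) for a in(t,s)]))"
```

```text
8.82 pos [0.4342 0.1609 0.0474] rpy [ 2.478e+00  1.000e-03 -2.130e+00] q [-0.03  0.76  1.55  0.32  1.43 -2.76] F [ 0.3  0.7 -1.1] op 0.0353
```

View pics/t2.png

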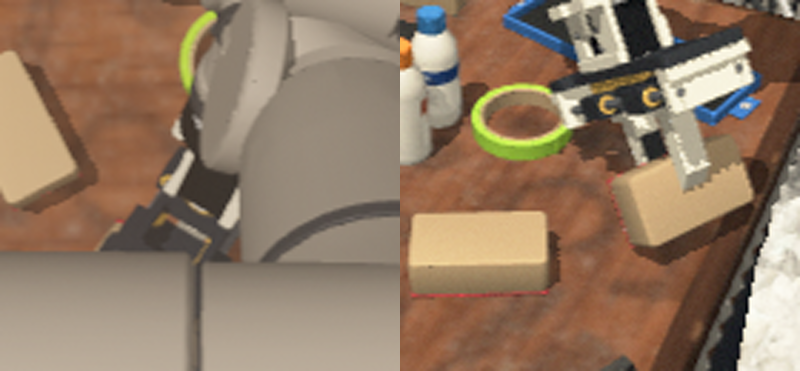

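The picture shows the block held, tilted about 38°, with the red sole facing forward and down, away from the robot. The gripper is clear of the roll. Next I lower it to contact.

{"fn": "apply_moves", "kwargs": {"delta_pos": [[0, 0, -0.015], [0, 0, -0.02], [0, 0, -0.024], [0, 0, -0.024]], "dr": [[0, 0, 0], [0, 0, 0], [0, 0, 0], [0, 0, 0]], "jaw": [0.2, 0.2, 0.2, 0.2]}}

```text
time: 9.25
tool_pos: [0.4351, 0.1606, 0.0388]
tool_rot: [2.479, 0.005, -2.127]
contact_force: [-1.1, 0.5, -0.5]
opening: 0.035
grip_force: 15.0
```

{"fn": "apply_moves", "kwargs": {"delta_pos": [[0, 0, -0.004], [0, 0, -0.004], [0, 0, -0.004], [0, 0, -0.004], [0, 0, -0.004], [0, 0, -0.004]], "dr": [[0, 0, 0], [0, 0, 0], [0, 0, 0], [0, 0, 0], [0, 0, 0], [0, 0, 0]], "jaw": [0.2, 0.2, 0.46, 0.46, 0.46, 0.46]}}

```text
time: 9.75
tool_pos: [0.4352, 0.1606, 0.0372]
tool_rot: [2.479, 0.005, -2.127]
contact_force: [0.0, -0.3, 0.3]
opening: 0.0422
grip_force: 0.1
```

{"fn": "apply_moves", "kwargs": {"delta_pos": [[0.01, -0.006, 0.015], [0.02, -0.012, 0.03], [0.03, -0.018, 0.045], [0.04, -0.025, 0.06], [0.05, -0.03, 0.075], [0.06, -0.037, 0.09], [0.08, -0.05, 0.12], [0.08, -0.05, 0.12]], "dr": [[0, 0, 0], [0, 0, 0], [0, 0, 0], [0, 0, 0], [0, 0, 0], [0, 0, 0], [0, 0, 0], [0, 0, 0]], "jaw": [0.46, 0.46, 0.46, 0.46, 0.46, 0.46, 0.46, 0.46]}}

```text
time: 10.42
tool_pos: [0.4694, 0.1398, 0.0868]
tool_rot: [2.483, 0.007, -2.128]
contact_force: [-0.1, 0.4, -0.1]
opening: 0.0424
grip_force: 0.0
```

```bash
python3 -c "
from h import *
st()
t=eyes.read_camera('top')[:,:,::-1][140:270,190:330];s=eyes.read_camera('side')[:,:,::-1][150:280,190:330]
cv2.imwrite('pics/t3.png',np.hstack([cv2.resize(a,(400,371),interpolation=2) for a in(t,s)]))"
```

```text
10.42 pos [0.4694 0.1398 0.0868] rpy [ 2.483  0.007 -2.128] q [-0.06  0.75  1.43  0.3   1.56 -2.75] F [-0.1  0.4 -0.1] op 0.0424
```

View pics/t3.png

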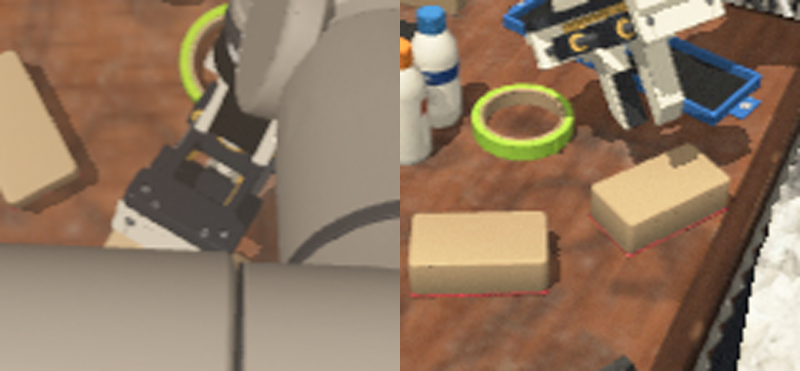

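The block has fallen flat with the red sole down: in the side crop its red line runs along the bottom, at about full-image (300,235). Next I take the flat block, which hasn't moved.

{"fn": "apply_moves", "kwargs": {"delta_pos": [[0, 0, 0.1], [0, 0, 0.2], [0, 0, 0.2], [0, 0.1, 0.2], [0, 0.1, 0.2], [0, 0.1, 0.2]], "dr": [[0, 0, 0], [-0.53, -0.848, 0], [-0.53, -0.848, 0], [-0.53, -0.848, 0], [-0.53, -0.848, 0], [-0.53, -0.848, 0]], "jaw": [1, 1, 1, 1, 1, 1]}}

```text
time: 11.02
tool_pos: [0.4641, 0.1834, 0.1663]
tool_rot: [2.984, 0.004, -2.119]
contact_force: [-0.3, 1.1, 0.3]
opening: 0.0778
grip_force: 0.0
```

```bash
python3 -c "
from h import *
st([np.pi,0,-2.128],[.558,.266,.14]); st([np.pi,0,-2.67])"
```

```text
11.02 pos [0.4641 0.1834 0.1663] rpy [ 2.984  0.004 -2.119] q [ 0.15  0.41  1.61  0.11  1.24 -2.48] F [-0.3  1.1  0.3] op 0.0778
dr share [-0.173 -0.263 -0.019]
dp share [ 0.235  0.206 -0.066]
11.02 pos [0.4641 0.1834 0.1663] rpy [ 2.984  0.004 -2.119] q [ 0.15  0.41  1.61  0.11  1.24 -2.48] F [-0.3  1.1  0.3] op 0.0778
dr share [-0.24  -0.21  -1.101]
```

{"fn": "apply_moves", "kwargs": {"delta_pos": [[0.235, 0.206, 0], [0.235, 0.206, 0], [0.235, 0.206, 0], [0.235, 0.206, -0.06], [0.235, 0.206, -0.06], [0.235, 0.206, -0.06], [0.235, 0.206, -0.06]], "dr": [[-0.24, -0.21, -1], [-0.24, -0.21, -1], [-0.24, -0.21, -1], [-0.24, -0.21, -1], [-0.24, -0.21, -1], [-0.24, -0.21, -1], [-0.24, -0.21, -1]], "jaw": [1, 1, 1, 1, 1, 1, 1]}}

```text
time: 11.6
tool_pos: [0.5608, 0.2624, 0.1398]
tool_rot: [3.135, -0.008, -2.625]
contact_force: [0.2, -0.3, 1.3]
opening: 0.0918
grip_force: 0.0
```

```bash
python3 -c "
from h import *
st([np.pi,0,-2.67],[.558,.266,.016])"
```

```text
11.6 pos [0.5608 0.2624 0.1398] rpy [ 3.135 -0.008 -2.625] q [ 0.31  0.59  1.36  0.01  1.2  -1.78] F [ 0.2 -0.3  1.3] op 0.0918
dr share [-0.004 -0.02  -0.091]
dp share [-0.007  0.009 -0.31 ]
```

{"fn": "apply_moves", "kwargs": {"delta_pos": [[-0.006, 0.008, -0.1], [-0.006, 0.008, -0.2], [-0.006, 0.008, -0.26], [-0.006, 0.008, -0.307], [-0.006, 0.008, -0.307], [-0.006, 0.008, -0.307]], "dr": [[0, -0.02, -0.09], [0, -0.02, -0.09], [0, -0.02, -0.09], [0, -0.02, -0.09], [0, -0.02, -0.09], [0, -0.02, -0.09]], "jaw": [1, 1, 1, 1, 1, 0.5], "force": 20}}

```text
time: 12.1
tool_pos: [0.5588, 0.2653, 0.0181]
tool_rot: [3.141, 0.003, -2.671]
contact_force: [0.5, 0.0, 0.4]
opening: 0.0886
grip_force: 0.0
```

{"fn": "apply_moves", "kwargs": {"delta_pos": [[0, 0, 0], [0, 0, 0], [0, 0, 0], [0, 0, 0], [0, 0, 0], [0, 0, 0], [0, 0, 0], [0, 0, 0]], "dr": [[0, 0, 0], [0, 0, 0], [0, 0, 0], [0, 0, 0], [0, 0, 0], [0, 0, 0], [0, 0, 0], [0, 0, 0]], "jaw": [0.5, 0.5, 0.5, 0.5, 0.5, 0.5, 0.5, 0.5]}}

```text
time: 12.77
tool_pos: [0.5591, 0.2665, 0.0193]
tool_rot: [-3.141, 0.006, -2.67]
contact_force: [-1.5, -0.3, 6.4]
opening: 0.0579
grip_force: 20.0
```

{"fn": "apply_moves", "kwargs": {"delta_pos": [[0, 0, 0.1], [0, 0, 0.2], [0, 0, 0.3], [0, 0, 0.385], [0, 0, 0.385], [0, 0, 0.385]], "dr": [[0, 0, 0], [0, 0, 0], [0, 0, 0], [0, 0, -0.2], [0, 0, -0.45], [0, 0, -0.45]], "jaw": [0.5, 0.5, 0.5, 0.5, 0.5, 0.5]}}

```text
time: 13.27
tool_pos: [0.5596, 0.2666, 0.1747]
tool_rot: [3.141, 0.009, -2.9]
contact_force: [-0.0, 0.1, -1.9]
opening: 0.0583
grip_force: 20.0
```

{"fn": "apply_moves", "kwargs": {"delta_pos": [[0.17, -0.8, 0], [0.17, -0.8, 0], [0.17, -0.8, 0], [0.17, -0.8, 0], [0.17, -0.8, 0], [0.17, -0.8, 0], [0.17, -0.8, 0], [0.17, -0.8, 0]], "dr": [[0, 0, -0.97], [0, 0, -0.97], [0, 0, -0.97], [0, 0, -0.97], [0, 0, -0.97], [0, 0, -0.97], [0, 0, -0.97], [0, 0, -0.97]], "jaw": [0.5, 0.5, 0.5, 0.5, 0.5, 0.5, 0.5, 0.5]}}

```text
time: 13.93
tool_pos: [0.6258, -0.0565, 0.1701]
tool_rot: [-3.141, 0.001, 2.906]
contact_force: [0.9, 0.9, -1.7]
opening: 0.0577
grip_force: 20.0
```

```bash
python3 -c "
from h import *
st([np.pi,0,2.887],[.6295,-.075,.06])
h=cv2.cvtColor(eyes.read_camera('top')[:,:,::-1].copy(),cv2.COLOR_BGR2HSV)
rects('top',cv2.inRange(h,(12,60,180),(25,110,255)),.035,300,roi=(180,200,300,262))
h=cv2.cvtColor(eyes.read_camera('side')[:,:,::-1].copy(),cv2.COLOR_BGR2HSV)
rects('side',cv2.inRange(h,(12,60,190),(25,110,255)),.035,300,roi=(240,190,330,250))
"
```

```text
13.93 pos [ 0.6258 -0.0565  0.1701] rpy [-3.141e+00  1.000e-03  2.906e+00] q [-0.21  0.58  1.3  -0.    1.26 -1.55] F [ 0.9  0.9 -1.7] op 0.0577
dr share [ 0.002  0.001 -0.038]
dp share [ 0.009 -0.046 -0.275]
top ctr mm [454.1 146.4] size [104.7  57.2] long axis deg 58.1 px (224, 209, 55, 47)
side ctr mm [453.2 150.5] size [103.8  56.4] long axis deg 58.0 px (257, 200, 48, 29)
```

{"fn": "apply_moves", "kwargs": {"delta_pos": [[0.009, -0.03, 0], [0.009, -0.03, -0.1], [0.009, -0.03, -0.2], [0.009, -0.03, -0.27], [0.009, -0.03, -0.27], [0.009, -0.03, -0.27]], "dr": [[0, 0, -0.03], [0, 0, -0.03], [0, 0, -0.03], [0, 0, -0.03], [0, 0, -0.03], [0, 0, -0.03]], "jaw": [0.5, 0.5, 0.5, 0.5, 0.5, 0.5]}}

```text
time: 14.53
tool_pos: [0.6291, -0.0648, 0.0625]
tool_rot: [-3.142, -0.0, 2.89]
contact_force: [0.3, 0.3, 0.7]
opening: 0.0577
grip_force: 20.0
```

```bash
python3 -c "
from h import *
st([np.pi,0,2.887],[.6295,-.075,.023])"
```

```text
14.53 pos [ 0.6291 -0.0648  0.0625] rpy [-3.142 -0.     2.89 ] q [-0.22  0.69  1.41 -0.    1.04 -1.54] F [0.3 0.3 0.7] op 0.0577
dr share [-0.    -0.001 -0.006]
dp share [ 0.001 -0.026 -0.099]
```

{"fn": "apply_moves", "kwargs": {"delta_pos": [[0.001, -0.026, 0], [0.001, -0.026, -0.03], [0.001, -0.026, -0.06], [0.001, -0.026, -0.08], [0.001, -0.026, -0.098], [0.001, -0.026, -0.098], [0.001, -0.026, -0.098]], "dr": [[0, 0, -0.006], [0, 0, -0.006], [0, 0, -0.006], [0, 0, -0.006], [0, 0, -0.006], [0, 0, -0.006], [0, 0, -0.006]], "jaw": [0.5, 0.5, 0.5, 0.5, 0.5, 0.5, 0.5]}}

```text
time: 15.12
tool_pos: [0.6305, -0.076, 0.0247]
tool_rot: [3.142, 0.004, 2.885]
contact_force: [0.0, 0.1, -1.0]
opening: 0.0575
grip_force: 20.0
```

{"fn": "apply_moves", "kwargs": {"delta_pos": [[0, 0, 0], [0, 0, 0], [0, 0, 0], [0, 0, 0.02], [0, 0, 0.06], [0, 0, 0.16], [0, 0, 0.26], [0, 0, 0.26]], "dr": [[0, 0, 0], [0, 0, 0], [0, 0, 0], [0, 0, 0], [0, 0, 0], [0, 0, 0], [0, 0, 0], [0, 0, 0]], "jaw": [0.85, 0.85, 0.85, 0.85, 0.85, 0.85, 0.85, 0.85]}}

```text
time: 15.78
tool_pos: [0.6351, -0.0771, 0.1387]
tool_rot: [3.141, 0.02, 2.885]
contact_force: [1.5, -1.0, 0.4]
opening: 0.078
grip_force: 0.0
```

{"fn": "apply_moves", "kwargs": {"delta_pos": [[-0.45, 0.56, 0.02], [-0.45, 0.56, 0.02], [-0.45, 0.56, 0.02], [-0.45, 0.56, 0.02], [-0.45, 0.56, 0.02], [-0.45, 0.56, 0.02], [-0.45, 0.56, 0.02], [-0.45, 0.56, 0.02]], "dr": [[0, 0, 1], [0, 0, 1], [0, 0, 1], [0, 0, 1], [0, 0, 1], [0, 0, 1], [0, 0, 1], [0, 0, 1]], "jaw": [1, 1, 1, 1, 1, 1, 1, 1]}}

```text
time: 16.45
tool_pos: [0.4464, 0.1519, 0.138]
tool_rot: [3.14, 0.003, -2.894]
contact_force: [-0.3, 0.6, -0.4]
opening: 0.0916
grip_force: 0.0
```

{"fn": "apply_moves", "kwargs": {"delta_pos": [[0, 0, 0], [0, 0, 0], [0, 0, 0], [0, 0, 0], [0, 0, 0]], "dr": [[0, 0, 1], [0, 0, 1], [0, 0, 1], [0, 0, 1], [0, 0, 1]], "jaw": [1, 1, 1, 1, 1]}}

```text
time: 16.87
tool_pos: [0.4512, 0.1478, 0.1378]
tool_rot: [-3.141, 0.006, -2.394]
contact_force: [0.2, 0.5, -0.5]
opening: 0.0917
grip_force: 0.0
```

```bash
python3 -c "
from h import *
st([np.pi,0,-2.129],[.454,.148,.018])
a=eyes.read_camera('top')[:,:,::-1].copy();cv2.imwrite('pics/t4.png',a); h=cv2.cvtColor(a,cv2.COLOR_BGR2HSV)
rects('top',cv2.inRange(h,(12,60,180),(25,110,255)),.039,300,roi=(310,110,380,190))
"
```

```text
16.87 pos [0.4512 0.1478 0.1378] rpy [-3.141  0.006 -2.394] q [ 0.15  0.35  1.79  0.    1.   -2.17] F [ 0.2  0.5 -0.5] op 0.0917
dr share [-0.008  0.009  0.53 ]
dp share [ 0.007  0.001 -0.3  ]
top ctr mm [630.2 -76.7] size [ 56.9 102.4] long axis deg 165.3 px (337, 122, 35, 50)
```

View pics/t4.png

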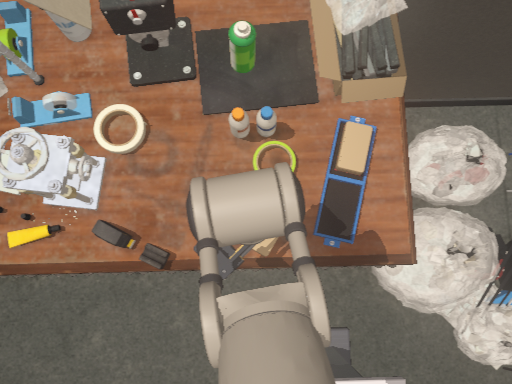

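The first block sits well inside the far bay, around (353,147). The arm is over the second block.

{"fn": "apply_moves", "kwargs": {"delta_pos": [[0.007, 0.001, 0], [0.007, 0.001, 0], [0.007, 0.001, -0.06], [0.007, 0.001, -0.16], [0.007, 0.001, -0.24], [0.007, 0.001, -0.3], [0.007, 0.001, -0.3], [0.007, 0.001, -0.3]], "dr": [[0, 0, 0.53], [0, 0, 0.53], [0, 0, 0.53], [0, 0, 0.53], [0, 0, 0.53], [0, 0, 0.53], [0, 0, 0.53], [0, 0, 0.53]], "jaw": [1, 1, 1, 1, 1, 1, 1, 1]}}

```text
time: 17.58
tool_pos: [0.4531, 0.1481, 0.0168]
tool_rot: [3.14, 0.003, -2.137]
contact_force: [0.2, -1.1, 1.2]
opening: 0.0918
grip_force: 0.0
```

{"fn": "apply_moves", "kwargs": {"delta_pos": [[0, 0, 0], [0, 0, 0], [0, 0, 0], [0, 0, 0], [0, 0, 0], [0, 0, 0], [0, 0, 0], [0, 0, 0]], "dr": [[0, 0, 0], [0, 0, 0], [0, 0, 0], [0, 0, 0], [0, 0, 0], [0, 0, 0], [0, 0, 0], [0, 0, 0]], "jaw": [0.5, 0.5, 0.5, 0.5, 0.5, 0.5, 0.5, 0.5]}}

```text
time: 18.25
tool_pos: [0.4539, 0.1483, 0.0177]
tool_rot: [-3.141, 0.005, -2.134]
contact_force: [-1.7, -0.7, 6.7]
opening: 0.058
grip_force: 20.0
```

{"fn": "apply_moves", "kwargs": {"delta_pos": [[0, 0, 0.08], [0, 0, 0.16], [0, 0, 0.25], [0.06, -0.1, 0.25], [0.12, -0.2, 0.25], [0.12, -0.3, 0.25], [0.12, -0.4, 0.25], [0.12, -0.4, 0.25]], "dr": [[0, 0, 0], [0, 0, 0], [0, 0, 0], [0, 0, -1], [0, 0, -1], [0, 0, -1], [0, 0, -1], [0, 0, -1]], "jaw": [0.5, 0.5, 0.5, 0.5, 0.5, 0.5, 0.5, 0.5]}}

```text
time: 18.92
tool_pos: [0.5018, -0.0173, 0.1168]
tool_rot: [-3.14, 0.004, -2.644]
contact_force: [1.3, 0.1, -0.9]
opening: 0.0582
grip_force: 20.0
```

{"fn": "apply_moves", "kwargs": {"delta_pos": [[0, -0.07, 0], [0, -0.07, 0], [0, -0.07, 0], [0, -0.07, 0], [0, -0.07, 0], [0, -0.07, 0]], "dr": [[0, 0, -1], [0, 0, -1], [0, 0, -1], [0, 0, -1], [0, 0, -1], [0, 0, -1]], "jaw": [0.5, 0.5, 0.5, 0.5, 0.5, 0.5]}}

```text
time: 19.42
tool_pos: [0.5013, -0.0395, 0.1169]
tool_rot: [3.141, 0.004, -3.129]
contact_force: [-0.3, -0.0, -1.3]
opening: 0.0579
grip_force: 20.0
```

```bash
python3 -c "
from h import *
st([np.pi,0,2.887],[.5025,-.042,.05])"
```

```text
19.42 pos [ 0.5013 -0.0395  0.1169] rpy [ 3.141  0.004 -3.129] q [-0.23  0.42  1.74  0.    0.98 -1.82] F [-0.3 -0.  -1.3] op 0.0579
dr share [ 0.     0.008 -0.534]
dp share [ 0.003 -0.006 -0.167]
```

{"fn": "apply_moves", "kwargs": {"delta_pos": [[0.003, -0.006, 0], [0.003, -0.006, 0], [0.003, -0.006, -0.05], [0.003, -0.006, -0.12], [0.003, -0.006, -0.165], [0.003, -0.006, -0.165], [0.003, -0.006, -0.165]], "dr": [[0, 0.008, -0.534], [0, 0.008, -0.534], [0, 0.008, -0.534], [0, 0.008, -0.534], [0, 0.008, -0.534], [0, 0.008, -0.534], [0, 0.008, -0.534]], "jaw": [0.5, 0.5, 0.5, 0.5, 0.5, 0.5, 0.5]}}

```text
time: 20.0
tool_pos: [0.5022, -0.0418, 0.0506]
tool_rot: [-3.141, -0.002, 2.886]
contact_force: [0.9, 0.8, -0.9]
opening: 0.0578
grip_force: 20.0
```

```bash
python3 -c "
from h import *
st([np.pi,0,2.887],[.5025,-.042,.0222])"
```

```text
20.0 pos [ 0.5022 -0.0418  0.0506] rpy [-3.141e+00 -2.000e-03  2.886e+00] q [-0.23  0.52  1.8  -0.    0.82 -1.55] F [ 0.9  0.8 -0.9] op 0.0578
dr share [ 0.    -0.004  0.003]
dp share [ 0.001 -0.001 -0.071]
```

{"fn": "apply_moves", "kwargs": {"delta_pos": [[0, 0, -0.03], [0, 0, -0.05], [0, 0, -0.06], [0, 0, -0.07], [0, 0, -0.07], [0, 0, -0.07]], "dr": [[0, 0, 0], [0, 0, 0], [0, 0, 0], [0, 0, 0], [0, 0, 0], [0, 0, 0]], "jaw": [0.5, 0.5, 0.5, 0.5, 0.5, 0.5]}}

```text
time: 20.5
tool_pos: [0.5029, -0.0422, 0.0234]
tool_rot: [-3.141, 0.001, 2.883]
contact_force: [0.1, 0.4, -1.1]
opening: 0.0576
grip_force: 20.0
```

{"fn": "apply_moves", "kwargs": {"delta_pos": [[0, 0, 0], [0, 0, 0], [0, 0, 0], [0, 0, 0.02], [0, 0, 0.06], [0, 0, 0.16], [0, 0, 0.26], [0, 0, 0.3]], "dr": [[0, 0, 0], [0, 0, 0], [0, 0, 0], [0, 0, 0], [0, 0, 0], [0, 0, 0], [0, 0, 0], [0, 0, 0]], "jaw": [0.85, 0.85, 0.85, 0.85, 0.85, 0.85, 0.85, 0.85]}}

```text
time: 21.17
tool_pos: [0.5048, -0.0426, 0.1486]
tool_rot: [-3.141, 0.008, 2.883]
contact_force: [1.8, -1.2, 0.8]
opening: 0.0781
grip_force: 0.0
```

{"fn": "apply_moves", "kwargs": {"delta_pos": [[0, 0.7, 0.1], [0, 0.7, 0.1], [0, 0.7, 0.1], [0, 0.7, 0.1], [0, 0.7, 0.1], [0, 0.7, 0.1], [0, 0.7, 0.1], [0, 0.7, 0.1]], "dr": [[0, 0, 0], [0, 0, 0], [0, 0, 0], [0, 0, 0], [0, 0, 0], [0, 0, 0], [0, 0, 0], [0, 0, 0]], "jaw": [0.85, 0.85, 0.85, 0.85, 0.85, 0.85, 0.85, 0.85]}}

```text
time: 21.83
tool_pos: [0.5024, 0.2435, 0.1849]
tool_rot: [3.138, 0.003, 2.888]
contact_force: [-0.8, -0.9, -0.4]
opening: 0.078
grip_force: 0.0
```

```bash
python3 -c "
from h import *
st()
a=eyes.read_camera('top')[:,:,::-1].copy();b=eyes.read_camera('side')[:,:,::-1].copy(); h=cv2.cvtColor(a,cv2.COLOR_BGR2HSV)
rects('top',cv2.inRange(h,(12,60,180),(25,110,255)),.039,300,roi=(310,110,380,250))
rects('top',cv2.inRange(h,(30,120,100),(45,255,255)),.018,roi=(240,130,310,195))
cv2.imwrite('pics/f.png',np.hstack([cv2.resize(a[90:270,210:390],(400,400),interpolation=2),cv2.resize(b[100:240,190:330],(400,400),interpolation=2)]))
"
```

```text
21.83 pos [0.5024 0.2435 0.1849] rpy [3.138e+00 3.000e-03 2.888e+00] q [ 0.31  0.44  1.5   0.    1.2  -1.  ] F [-0.8 -0.9 -0.4] op 0.078
top ctr mm [503. -43.] size [ 56.9 102.5] long axis deg 165.3 px (329, 180, 31, 53)
top ctr mm [630.1 -76.7] size [ 57.  102.6] long axis deg 165.3 px (337, 122, 35, 50)
top ctr mm [605.   94.4] size [90.7 92.7] long axis deg 178.6 px (253, 141, 43, 43)
```

View pics/f.png

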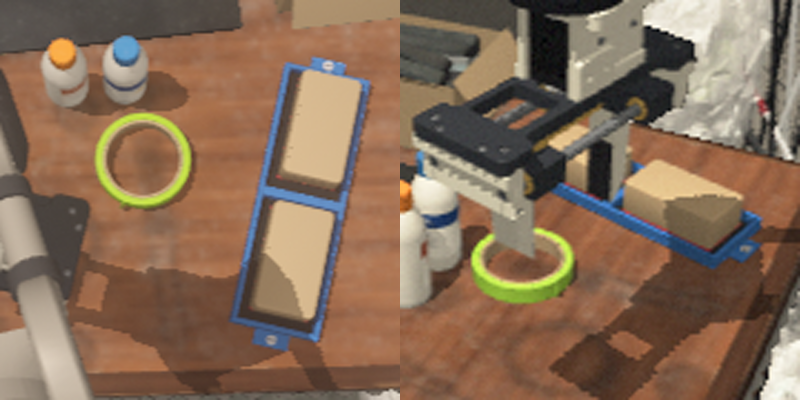

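Both blocks lie flat and centred in their bays, cork side up. The roll is exactly where it started, and the bottles look unmoved.

```bash
python3 -c "
from cell import job
print(job.hand_in())"
```

```text
the job is handed in; nothing more can be done
None
```

Both cork blocks are in the blue tray, one in each bay, lying flat with the red sole down; the bystanders were left alone, and the job was handed in at about 22 s.

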